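# Fit the cutting head to the pasta sheeter with the stop pressed, then reset the stop

## Task

The pasta sheeter's cutting head is hanging on its slide rail but has not been pushed home. First make the machine safe by pressing the black mushroom stop until it stays down by itself, then slide the cutting head along the rail towards the white gear housing until it is fully home and the spring catch clicks over its keeper. Only then turn the mushroom clockwise (seen from above) and let go, so that it springs back up; leave the other kitchen things where they stand.

Things in the scene. Friction and masses are not known exactly. Their poses are not given: they have to be found in the camera images.
- sheeter: Bench pasta sheeter, fixed; base 210 (x) x 460 mm (y). Origin on the worktop under its middle, z up, -x = front, facing the robot. White gear housing at its +y end: y +85 to +235, x -90 to +100, flat top 150 mm high. From it two smooth rollers run to a cheek at y -115 mm, all below 141 mm. In front of them a steel slide rail runs along y at x -50 mm from y -215 to +85 mm.
- stop_top (a point): Top centre of the black mushroom stop (x +25, y +165 mm of the sheeter, on the housing). Round head 56 mm across with moulded arrows, on a collar 44 mm across, 10 mm high. Up, this point is 51 mm over the housing's top; latched, 39 mm. The head's upright rim, gripped from above across any diameter, lies 7 to 22 mm below this point. The frame turns with the head.
- stop_plunger (a joint): How far the mushroom is pressed: 0 = up. At 11.5 mm an inner pawl clicks in and holds it down by itself at 11.5 mm; hard stop at 14 mm. Pressing takes 4 N at first, up to about 13 N before the click. Pulling does not free it.
- stop_head (a joint): Turn of the mushroom's head, clockwise seen from above: 0 at rest, cannot go the other way, stop at 1.15 rad. When latched, turning past about 0.8 rad (take 1.0) frees it: a 10 N spring lifts it 11.5 mm, at once or, if gripped tightly, when let go. Turning takes about 0.1 N m. Let go, it turns back to 0 by itself.
- cutter_grip (a point): Middle of the cutting head's black grip: an upright bar 80 mm long along the rail (sheeter y), 14 mm thick (sheeter x), free from 143 to 178 mm above the worktop; this point is 165 mm up, at x -50, and y -15 mm when home. Pinch it across x from above, or push its end. The head is an aluminium frame with two grooved rollers, 160 (y) x 70 mm (x), 0.8 kg, captive on the rail.
- cutter (a joint): How far the cutting head stands out from home, along the sheeter's -y; 0 = home, against its end stop. Sliding it along +y of the sheeter lowers the value. It slides with about 2 N; over the last 20 mm, where its keeper lifts the catch, it takes up to about 10 N. The hook drops about 2 mm before the end stop, and the head then has 2 mm of play.
- catch_hook (a point): Nose of the spring catch: a steel rocker 26 mm wide hinged on the housing's edge over the rail (sheeter x -50 mm), hook towards -y, its black thumb pad over the housing; top 167 mm above the worktop. The hook drops by itself behind a ramped steel keeper on the cutting head's inner end.
- catch (a joint): Lift of the catch's hook: 0 = down (at rest or clicked in), about 0.16 rad at most while it rides over the keeper.
- cup: Ceramic cup, 82 mm across, 85 mm high, on the worktop in front of the sheeter; origin under its middle. Leave alone.
- rolling_pin: Wooden rolling pin 42 mm thick, 350 mm long along its x, lying in front of the sheeter; origin under its middle. Leave alone.
- flour_jar: Jar 84 mm across, 130 mm high, beside the sheeter's rail end; origin under its middle. Leave alone.
- bowl: Steel bowl, 170 mm across, 75 mm high, beside the gear housing; origin under its middle. Leave alone.
- saucepan: Aluminium saucepan, 170 mm across, 85 mm high, handle 135 mm long towards its +x; origin under the pan's middle. Leave alone.
- scraper: Dough scraper, steel blade 100 x 130 mm with a wooden bar grip, lying on the worktop; 21 mm high. Leave alone.

How it is judged:
On the way, in this order (a step that is already met when the one before it is completed fails the run):
1. the mushroom stop is latched: at least 9 mm down and staying there by itself, the robot touching no part of the sheeter (value of joint stop_plunger above 0.009 m and contact force between each of the arm, the fingers and sheeter below 0.3 N), for 0.3 s.
2. the cutting head is home (within 4 mm) with the catch's hook down behind its keeper, the stop still latched (value of joint cutter below 0.004 m and value of joint catch below 0.03 rad and value of joint stop_plunger above 0.009 m), for 0.2 s.
3. the stop has sprung back up, within 2 mm of its full height (value of joint stop_plunger below 0.002 m), for 0.2 s.
At the end, for the whole second after the job is handed in: The stop is up (within 2 mm) with its head turned back to rest (within 0.3 rad), the cutting head is home (within 4 mm) with the catch down behind its keeper, and the robot touches no part of the sheeter (value of joint stop_plunger below 0.002 m and value of joint stop_head below 0.3 rad and value of joint cutter below 0.004 m and value of joint catch below 0.03 rad and contact force between each of the arm, the fingers and sheeter below 0.3 N).
It fails at once if the cutting head is slid more than 15 mm while the stop is not pressed down (value of joint stop_plunger below 0.006 m and value of joint cutter above 0.006 m and distance of cutter_grip from where it was at the start of the episode above 0.015 m).
It fails at once if one of the other kitchen things is moved more than 20 mm (distance of any of cup, rolling_pin, flour_jar, bowl, saucepan, scraper from where it was at the start of the episode above 0.02 m).
It also fails if it takes over 58 s, if anything falls off the work surface, if the arm or the gripper's body presses on something with over 40 N, if the wrist force passes 120 N, or if a joint passes its speed limit or range.

## Robot

A 6-joint arm with a two-finger parallel gripper is mounted at the origin on the work surface. World frame = base frame: x ahead of the robot, y to its left, z up, the work surface at z = 0. Lengths are in m, angles in rad, forces in N, time in s.
With the tool pointing down it reaches from about 0.4 to 0.825 m from the base axis. Payload 7 kg.
Tool frame: the origin (TCP) lies midway between the tips of the shut fingers; the grasp point (between the pads) lies manip.grip_depth behind it (manip.grip_depth is the distance from the TCP to the grasp point, in m); z points along the fingers, y is the direction in which the jaws open and shut (so a half turn about z gives the same grasp; the last joint's range is limited). The gripper opens to 85 mm and grips with 20 to 120 N. Pads are 22 mm wide; open, the fingers measure 114 mm over their backs; the gripper's body (76 mm by 85 mm) begins 54 mm behind the grasp point. The pads swing forward as they close: fully open they stand 13 mm farther back than shut.
Start: joints at [1.621, 0.359, 0.012, 0, -1.224, -0.288], TCP at [0.159, 0.656, 0.231] pointing down, gripper open.
Joint ranges: [-3.07, 3.07], [-1.43, 2.12], [-1.02, 1.25], [-3.03, 1.67], [-3.05, -0], [-3.03, 3.03]. Speed limits (rad/s): [2.39, 2.39, 3.01, 3.14, 3.14, 3.14].

## Interface

Orientations are given as a rotation vector (axis times angle).
In Python, from station import manip, cams, job gives the robot as it stands.
- The arm moves only by the shell command python3 -m pendant 'ROWS' [FORCE]. ROWS is JSON, one flat list of numbers, 7 for each row, row after row: the shift along the tool's x, y, z in units of 40 mm (1.0 is 40 mm), then the turn, a rotation vector about the tool's x, y, z in units of 6 degrees (1.0 is 6 degrees), then the opening, from 0 (shut) to 1 (fully open). A call has 1 to 20 rows; each row is the pose to reach, as a shift and turn from the pose commanded when the call began, along the tool's axes at that moment; what a row does not reach only later rows make up. A row lasts 1/12 s, in which the tool goes at most 41.7 mm and 7.16 degrees, less where a joint would pass 70% of its speed; a pose out of reach is approached as far as the arm can. A call with a gripper value outside its range is refused whole. The fingers move at their own pace and stop on an object; FORCE is the grip in N (left out, the last holds). Time passes only in rows, so rows that repeat a pose let the fingers close. It gives the time, the measured TCP pose, the force and the opening at its end, in the units of the state.
- manip.get_obs(): the state, without advancing time (a new reading comes with each control period).
- cams.get_image(name): name is "scene" or "top" or "wrist"; returns a dict with "frame" (420x560x3 uint8, red, green, blue), "range_z" (420x560 float32, m along the optical axis (not along the pixel's ray), 0 where there is no reading), "K" (3x3 intrinsics, pixels), "R" (3x3) and "t" (3): a world point X has camera coordinates R X + t. Camera axes: x right, y down, z forward; pixel columns grow to the right and rows downward; lengths in m; the calibration is good to about 2 mm. A picture is of the moment at which its call begins.
- job.finish_job(): hands the job in, once; it reports no verdict.
The state is a dict: "t": time; "joint_positions": joint angles; "dq": joint speeds; "joint_torque": joint torques, N m; "tcp_pos": TCP position; "tool_rot": TCP orientation; "wrist_force": force on the tool from outside, world axes, zero at the start; "moment": the same for the moment, N m; "grip_width": opening from 0.0 (shut) to 1.0 (fully open).
Only numpy, scipy, OpenCV 4.12 (cv2) and the standard library are available. Lean on these libraries where they do the work, as an engineer would, in place of code of your own. Each camera call takes 0.05 s, during which the arm holds its last target. There are 200 camera calls.

## Working session

There is one attempt and no reset: what is moved stays moved. The work goes in short steps, Python scripts to look and compute and a shell command to move; the robot and the scene stay as the last step left them, time stands still between calls to the robot, and variables do not carry over. Pictures are saved under pics/ and viewed, about 8 in all and at most 12, crops included, and the job is handed in when it is done.

```bash
mkdir -p pics; cat > h.py <<'E'
import numpy as np,cv2
from scipy.spatial.transform import Rotation as R
from station import manip,cams,job
def shot(n,f):
    d=cams.get_image(n); cv2.imwrite('pics/'+f,d['frame'][...,::-1]); np.savez('pics/'+f+'.npz',**d); return d
def cloud(d):
    z=d['range_z'];v,u=np.indices(z.shape);K=d['K']
    c=np.stack([(u-K[0,2])/K[0,0]*z,(v-K[1,2])/K[1,1]*z,z],-1)
    w=(c-d['t'])@d['R']; w[z==0]=np.nan; return w
E
python3 - <<'E'
from h import *
a=shot('scene','s1.png');b=shot('top','t1.png')
o=manip.get_obs();print(o, manip.grip_depth)
for d in(a,b):print(-d['R'].T@d['t'])
cv2.imwrite('pics/both.png',cv2.resize(np.vstack([a['frame'],b['frame']])[...,::-1],None,fx=.71,fy=.71))
E
```

```text
{'t': 0.1, 'joint_positions': array([ 1.62105255e+00,  3.59257399e-01,  1.11636922e-02, -2.68378764e-04,
       -1.22412645e+00, -2.88093854e-01]), 'dq': array([ 0.0017298 , -0.00088301,  0.00134616,  0.00039268,  0.00015845,
       -0.00056828]), 'joint_torque': array([-1.51576733e-03, -5.84760189e+01,  2.94111389e+01,  6.95455983e+00,
       -3.12775584e-03, -2.05537305e-06]), 'tcp_pos': array([0.15897387, 0.65557015, 0.2305078 ]), 'tool_rot': array([ 3.11795231e+00, -3.72685442e-01, -1.41562882e-05]), 'wrist_force': array([ 0.08126823, -0.28362939, -0.84910877]), 'moment': array([0.02898355, 0.00426718, 0.00080482]), 'grip_width': 1.000996243232811} 0.0187
[ 1.05454821 -0.81591346  0.87705315]
[ 0.18627903 -0.02715474  1.8678911 ]
```

View pics/t1.png

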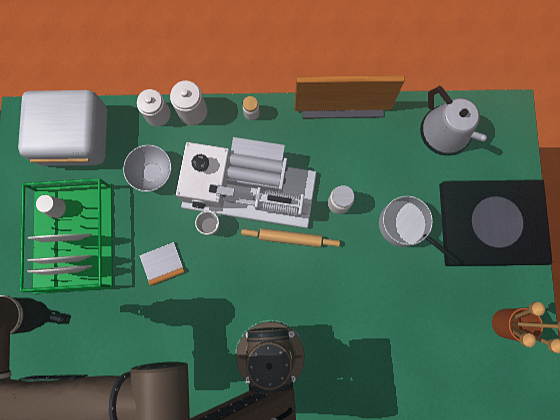

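View pics/s1.png

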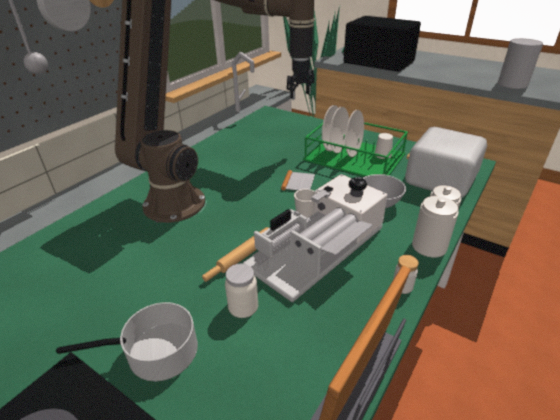

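The top view shows the mushroom at about (200,162), the housing around (203,172), the black grip near (280,197), the cup at (207,222) and the pin at (290,238). Next I measure these in the point clouds.

```bash
python3 - <<'E'
from h import *
for f in('t1','s1'):
    d=np.load(f'pics/{f}.png.npz');w=cloud(d);g=d['frame'].astype(int)
    print(f)
    box=(w[...,0]>.35)&(w[...,0]<.8)&(w[...,1]>-.25)&(w[...,1]<.5)
    dark=g.max(-1)<70
    m=box&dark&(w[...,2]>.1)
    n,l,s,c=cv2.connectedComponentsWithStats(m.astype(np.uint8))
    for i in range(1,n):
        if s[i,4]>3:
            p=w[l==i];print(s[i],p.mean(0).round(3),p.min(0).round(3),p.max(0).round(3))
    h=box&(abs(w[...,2]-.15)<.004)&(g.min(-1)>150)
    n,l,s,c=cv2.connectedComponentsWithStats(h.astype(np.uint8))
    i=1+s[1:,4].argmax();p=w[l==i]
    r=cv2.minAreaRect((p[:,:2]*1000).astype(np.float32));print('housing',s[i],r,p[:,2].mean(),cv2.boxPoints(r).round(0).tolist())
d=np.load('pics/t1.png.npz')
cv2.imwrite('pics/c1.png',cv2.resize(d['frame'][125:250,165:365,::-1],None,fx=4,fy=4,interpolation=2))
E
```

```text
t1
[192 155  17  16 175] [0.636 0.217 0.197] [0.613 0.192 0.178] [0.662 0.246 0.21 ]
[285 165   3   6   9] [ 0.635 -0.066  0.122] [ 0.627 -0.069  0.107] [ 0.644 -0.062  0.132]
[283 178   3   6   8] [ 0.589 -0.058  0.122] [ 0.581 -0.061  0.115] [ 0.598 -0.054  0.131]
[209 185   8   8  45] [0.555 0.18  0.165] [0.544 0.168 0.153] [0.568 0.193 0.174]
[222 195   3   2   6] [0.542 0.151 0.112] [0.539 0.147 0.101] [0.543 0.155 0.118]
[268 195  24   9 113] [ 0.515 -0.04   0.173] [ 0.505 -0.079  0.145] [ 0.528 -0.003  0.19 ]
[193 202  12   6  52] [0.511 0.235 0.115] [0.504 0.216 0.101] [0.522 0.255 0.13 ]
housing [ 176  142   52   60 1197] ((618.7186279296875, 219.5010986328125), (145.9899444580078, 188.45516967773438), 80.05091094970703) 0.14986208744102916 [[513.0, 164.0], [699.0, 131.0], [724.0, 275.0], [539.0, 308.0]]
s1
[349 178  18  19 223] [0.644 0.207 0.187] [0.614 0.191 0.152] [0.668 0.24  0.206]
[325 187   7   4  22] [0.559 0.175 0.167] [0.549 0.169 0.162] [0.57  0.189 0.17 ]
[318 203   7   6  30] [0.552 0.146 0.112] [0.537 0.141 0.1  ] [0.564 0.154 0.124]
[270 209  21  22 231] [ 0.522 -0.048  0.168] [ 0.5   -0.081  0.142] [ 0.531 -0.004  0.185]
[296 241   5   6  20] [ 0.59  -0.06   0.117] [ 0.583 -0.062  0.107] [ 0.599 -0.057  0.127]
[308 248   5   6  21] [ 0.637 -0.068  0.118] [ 0.63  -0.071  0.11 ] [ 0.645 -0.066  0.127]
housing [320 175  67  39 884] ((619.6228637695312, 217.6814422607422), (151.45791625976562, 190.41416931152344), 80.70327758789062) 0.1516331502852574 [[513.0, 158.0], [701.0, 128.0], [726.0, 277.0], [538.0, 308.0]]
```

View pics/c1.png

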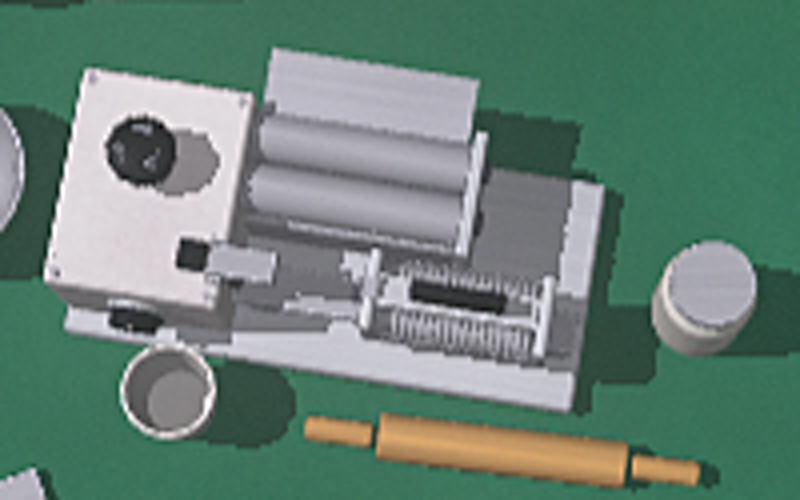

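```bash
cat >> h.py <<'E'
yaw=np.radians(-9.6)
ex=np.array([np.cos(yaw),np.sin(yaw),0]);ey=np.array([-np.sin(yaw),np.cos(yaw),0])
O=np.array([.6192,.2186,0])-.005*ex-.160*ey
def S(x,y,z):return O+x*ex+y*ey+[0,0,z]
Rt=R.from_matrix(np.column_stack([-ey,-ex,[0,0,-1]]))
def go(p,rot=Rt):
    o=manip.get_obs();c=R.from_rotvec(o['tool_rot'])
    print('shift',(c.inv().apply(p-o['tcp_pos'])/.04).round(3),'turn',((c.inv()*rot).as_rotvec(degrees=True)/6).round(3))
E
python3 - <<'E'
from h import *
print(O,S(.025,.165,.201),S(-.05,-.015,.165));go(S(.025,.165,.25))
E
```

```text
[0.58758702 0.06167448 0.        ] [0.63975376 0.22019461 0.201     ] [0.53578569 0.05522297 0.165     ]
shift [14.246  7.746 -0.474] turn [ 1.0000e-02 -1.2000e-02  1.4328e+01]
```

```bash
python3 -m pendant '[0,0,-1,0,0,0,0, 0.3,0.2,-1.7,0,0,1,0, 1.1,0.6,-1.9,0,0,2,0, 1.9,1.05,-1.9,0,0,3,0, 2.8,1.5,-1.9,0,0,4,0, 3.7,2,-1.9,0,0,5,0, 4.6,2.5,-1.9,0,0,6,0, 5.5,3,-1.9,0,0,7,0, 6.4,3.5,-1.9,0,0,8,0, 7.3,4,-1.9,0,0,9,0, 8.2,4.45,-1.9,0,0,10,0, 9.1,4.95,-1.9,0,0,11,0, 10,5.45,-1.9,0,0,12,0, 10.9,5.95,-1.7,0,0,13,0, 11.8,6.4,-1.5,0,0,14.3,0, 12.7,6.9,-1.2,0,0,14.3,0, 13.4,7.3,-0.9,0,0,14.3,0, 13.9,7.6,-0.6,0,0,14.3,0, 14.25,7.75,-0.5,0,0,14.3,0, 14.25,7.75,-0.5,0,0,14.3,0]' 40; python3 - <<'E'
from h import *
d=shot('wrist','w1.png');o=manip.get_obs();print(o['t'],o['joint_positions'].round(2));go(S(.025,.165,.205))
w=cloud(d);g=d['frame'].astype(int)
m=(g.max(-1)<80)&(w[...,2]>.19)&(w[...,2]<.206)&(np.hypot(w[...,0]-.64,w[...,1]-.22)<.05)
p=w[m];print(m.sum(),p.mean(0),p.min(0),p.max(0))
E
```

```text
t: 1.77
tcp_pos: [0.641, 0.218, 0.2488]
tool_rot: [2.025, -2.397, -0.001]
wrist_force: [-0.6, 0.4, -0.1]
grip_width: 0.001
1.8167 [ 0.62  0.35  0.05 -0.   -1.27 -0.78]
shift [-0.022  0.018  1.123] turn [ 0.017 -0.015  0.009]
4022 [0.63890358 0.21495622 0.19870454] [0.61184209 0.19329109 0.19011674] [0.66852343 0.24318557 0.20283329]
```

View pics/w1.png

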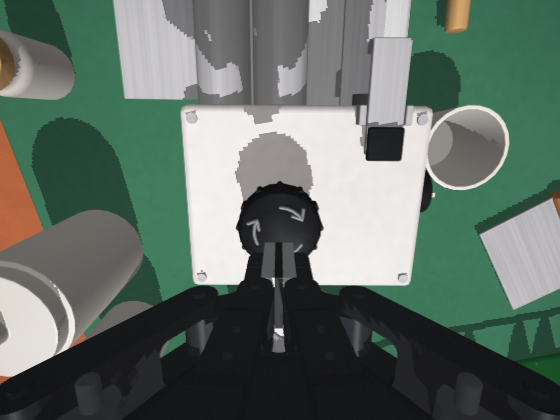

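Fingers stand centred over the mushroom at (280,230); pressing slowly.

```bash
python3 -m pendant '[0,0,0.6,0,0,0,0, 0,0,1.0,0,0,0,0, 0,0,1.1,0,0,0,0, 0,0,1.18,0,0,0,0, 0,0,1.26,0,0,0,0, 0,0,1.32,0,0,0,0, 0,0,1.38,0,0,0,0, 0,0,1.43,0,0,0,0, 0,0,1.47,0,0,0,0, 0,0,1.5,0,0,0,0, 0,0,1.5,0,0,0,0]'
```

```text
t: 2.73
tcp_pos: [0.6407, 0.2213, 0.1947]
tool_rot: [-2.03, 2.392, -0.002]
wrist_force: [-4.9, 0.6, 12.2]
grip_width: 0.002
```

```bash
python3 -m pendant '[0,0,0.05,0,0,0,0, 0,0,0.1,0,0,0,0, 0,0,0.15,0,0,0,0, 0,0,0.2,0,0,0,0, 0,0,0.2,0,0,0,0]'
```

```text
t: 3.15
tcp_pos: [0.6409, 0.2212, 0.1869]
tool_rot: [-2.03, 2.392, -0.002]
wrist_force: [-4.9, 0.6, 14.9]
grip_width: 0.001
```

```bash
python3 -m pendant '[0,0,0.06,0,0,0,0, 0,0,0.12,0,0,0,0, 0,0,0.12,0,0,0,0]'; python3 -m pendant '[0,0,-0.3,0,0,0,0, 0,0,-1,0,0,0,0, 0,0,-1.8,0,0,0,0, 0,0,-1.8,0,0,0,0, 0,0,-1.8,0,0,0,0]'; python3 - <<'E'
from h import *
d=shot('wrist','w2.png');w=cloud(d);g=d['frame'].astype(int)
m=(g.max(-1)<80)&(w[...,2]>.17)&(w[...,2]<.21)&(np.hypot(w[...,0]-.64,w[...,1]-.22)<.027)
p=w[m];print(m.sum(),p.mean(0),np.percentile(p[:,2],[50,90,98]))
d=np.load('pics/w1.png.npz');w=cloud(d);g=d['frame'].astype(int)
m=(g.max(-1)<80)&(w[...,2]>.17)&(w[...,2]<.21)&(np.hypot(w[...,0]-.64,w[...,1]-.22)<.027)
p=w[m];print('before',p.mean(0),np.percentile(p[:,2],[50,90,98]))
E
```

```text
t: 3.4
tcp_pos: [0.6417, 0.2213, 0.1865]
tool_rot: [-2.029, 2.388, -0.005]
wrist_force: [-13.3, -0.3, 35.6]
grip_width: 0.002
t: 3.82
tcp_pos: [0.6411, 0.2211, 0.2537]
tool_rot: [-2.028, 2.392, -0.001]
wrist_force: [-0.3, 1.4, -0.8]
grip_width: -0.0
4021 [0.6392478  0.21670373 0.1875861 ] [0.18831792 0.18999633 0.190635  ]
before [0.63885129 0.21410365 0.19831642] [0.19912003 0.20090715 0.2015127 ]
```

Latched: the head sits 11 mm lower. On to the grip.

```bash
python3 - <<'E'
from h import *
go(S(-.05,-.115,.25))
E
```

```text
shift [7.009 1.904 0.026] turn [-0.015  0.018  0.028]
```

```bash
python3 -m pendant '[0.5,0.1,0,0,0,0,0.8, 1.4,0.4,0,0,0,0,0.8, 2.3,0.6,0,0,0,0,0.8, 3.2,0.9,0,0,0,0,0.8, 4.1,1.1,0,0,0,0,0.8, 5,1.4,0,0,0,0,0.8, 5.9,1.6,0,0,0,0,0.8, 6.6,1.8,0,0,0,0,0.8, 7,1.9,0,0,0,0,0.8, 7,1.9,0,0,0,0,0.8, 7,1.9,0,0,0,0,0.8]'; python3 - <<'E'
from h import *
d=shot('wrist','w3.png');w=cloud(d);g=d['frame'].astype(int)
m=(g.max(-1)<80)&(w[...,2]>.16)&(w[...,2]<.185)&(np.hypot(*(w[...,:2]-S(-.05,-.115,0)[:2]).transpose(2,0,1))<.08)
p=w[m]-O;print(m.sum(),np.percentile(p@ex,[2,50,98]),np.percentile(p@ey,[2,50,98]),np.percentile(p[:,2],[50,98]))
go(S(-.05,-.115,.147))
E
```

```text
t: 4.78
tcp_pos: [0.5184, -0.0442, 0.2499]
tool_rot: [2.029, -2.398, -0.001]
wrist_force: [-0.0, 0.3, 0.1]
grip_width: 0.799
1884 [-0.05779426 -0.05136924 -0.04549187] [-0.14896199 -0.11469881 -0.07383326] [0.17794235 0.17948358]
shift [-0.006 -0.007  2.574] turn [ 0.007 -0.001  0.02 ]
```

View pics/w3.png

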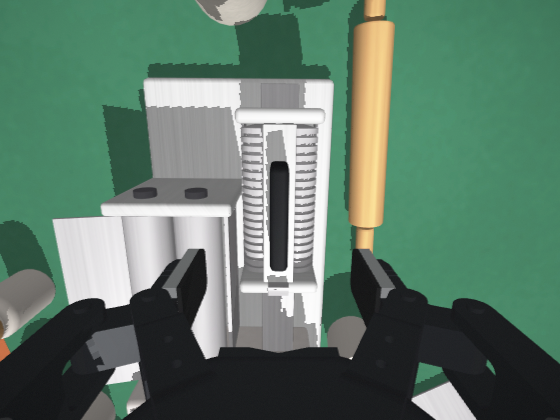

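Bar at (280,215) is centred between the open jaws. Descend and pinch.

```bash
python3 -m pendant '[0,0,0.6,0,0,0,0.5, 0,0,1.3,0,0,0,0.5, 0,0,1.9,0,0,0,0.5, 0,0,2.3,0,0,0,0.5, 0,0,2.5,0,0,0,0.5, 0,0,2.5,0,0,0,0.5, 0,0,2.5,0,0,0,0.1, 0,0,2.5,0,0,0,0.1, 0,0,2.5,0,0,0,0, 0,0,2.5,0,0,0,0, 0,0,2.5,0,0,0,0]' 50
```

```text
t: 5.75
tcp_pos: [0.5183, -0.0432, 0.1516]
tool_rot: [-2.03, 2.397, 0.001]
wrist_force: [-6.1, 1.8, 3.9]
grip_width: 0.15
```

```bash
python3 -m pendant '[-0.2,0,0,0,0,0,0, -0.5,0,0,0,0,0,0, -0.8,0,0,0,0,0,0, -1.1,0,0,0,0,0,0, -1.4,0,0,0,0,0,0, -1.7,0,0,0,0,0,0, -1.9,0,0,0,0,0,0, -2,0,0,0,0,0,0, -2,0,0,0,0,0,0]';  python3 -c "
from h import *
go(S(-.05,-.015,.1516))"
```

```text
t: 6.5
tcp_pos: [0.5323, 0.0367, 0.1516]
tool_rot: [-2.032, 2.395, -0.0]
wrist_force: [-5.5, 2.1, 6.3]
grip_width: 0.157
shift [-0.471 -0.009 -0.001] turn [-0.005  0.005  0.035]
```

```bash
python3 -m pendant '[-0.1,0,0,0,0,0,0, -0.2,0,0,0,0,0,0, -0.3,0,0,0,0,0,0, -0.4,0,0,0,0,0,0, -0.48,0,0,0,0,0,0, -0.48,0,0,0,0,0,0]';  python3 -c "
from h import *
go(S(-.05,-.015,.1516))"
```

```text
t: 7.0
tcp_pos: [0.5352, 0.0531, 0.1515]
tool_rot: [2.03, -2.394, 0.003]
wrist_force: [-2.7, -11.6, 5.2]
grip_width: 0.156
shift [-0.055 -0.006 -0.002] turn [ 0.    -0.029  0.031]
```

```bash
python3 -m pendant '[-0.07,0,0,0,0,0,0, -0.14,0,0,0,0,0,0, -0.14,0,0,0,0,0,0]'; python3 -m pendant '[-0.08,0,0,0,0,0,0, -0.16,0,0,0,0,0,0, -0.16,0,0,0,0,0,0]';  python3 -c "
from h import *
go(S(-.05,-.015,.1516))"
```

```text
t: 7.25
tcp_pos: [0.5351, 0.0534, 0.1515]
tool_rot: [2.025, -2.389, 0.009]
wrist_force: [1.0, -36.1, 6.4]
grip_width: 0.153
t: 7.5
tcp_pos: [0.5351, 0.0547, 0.1515]
tool_rot: [2.019, -2.385, 0.014]
wrist_force: [5.4, -59.0, 6.6]
grip_width: 0.153
shift [-0.015 -0.014 -0.004] turn [ 0.037 -0.18   0.017]
```

```bash
python3 -m pendant '[0.15,0,0,0,0,0,0, 0.27,0,0,0,0,0,0, 0.27,0,0,0,0,0,0, 0.27,0,0,0,0,0,0.4, 0.27,0,0,0,0,0,0.4, 0.27,0,0,0,0,0,0.4, 0.27,0,-0.7,0,0,0,0.4, 0.27,0,-1.6,0,0,0,0.4, 0.27,0,-2.5,0,0,0,0.4, 0.27,0,-2.5,0,0,0,0.4, 0.27,0,-2.5,0,0,0,0.4]';  python3 - <<'E'
from h import *
a=shot('scene','s2.png');d=shot('wrist','w4.png')
w=cloud(d);g=d['frame'].astype(int)
m=(g.max(-1)<80)&(w[...,2]>.16)&(w[...,2]<.185)&(np.hypot(*(w[...,:2]-S(-.05,-.015,0)[:2]).transpose(2,0,1))<.06)
p=w[m]-O;print(m.sum(),np.percentile(p@ex,[2,50,98]),np.percentile(p@ey,[2,50,98]))
im=np.hstack([cv2.resize(a['frame'][160:280,240:400],None,fx=2.8,fy=2.8,interpolation=2),cv2.resize(d['frame'],(448,336))])
cv2.imwrite('pics/c4.png',cv2.resize(im,(800,300))[...,::-1])
go(S(.025,.165,.25))
E
```

```text
t: 8.42
tcp_pos: [0.5371, 0.057, 0.2531]
tool_rot: [-2.029, 2.391, -0.002]
wrist_force: [-0.5, -0.1, -1.5]
grip_width: 0.406
1944 [-0.0574351  -0.05122035 -0.04478815] [-0.05185273 -0.01747073  0.02367054]
shift [-4.468 -1.905  0.006] turn [0.001 0.005 0.035]
```

View pics/c4.png

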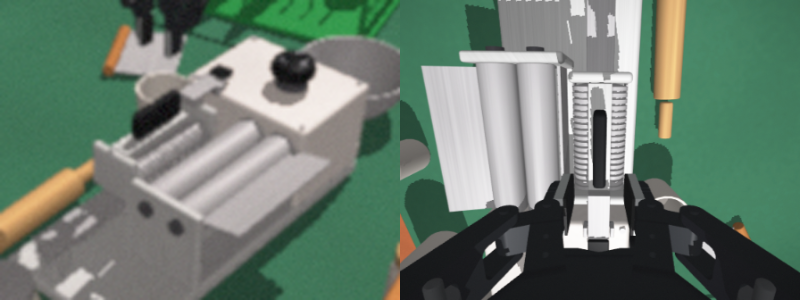

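The head looks home (grip centre y ≈ −14 mm). I'll compare the catch's tilt with the first wrist view from above the mushroom.

```bash
python3 -m pendant '[-0.4,-0.2,0,0,0,0,0, -1.2,-0.5,0,0,0,0,0, -2,-0.9,0,0,0,0,0, -2.8,-1.2,0,0,0,0,0, -3.6,-1.5,0,0,0,0,0, -4.2,-1.8,0,0,0,0,0, -4.47,-1.9,0,0,0,0,0, -4.47,-1.9,0,0,0,0,0, -4.47,-1.9,0,0,0,0,0]';  python3 - <<'E'
from h import *
shot('wrist','w5.png')
for f in('w1','w5'):
    d=np.load(f'pics/{f}.png.npz');w=cloud(d);q=w-O;x,y,z=q@ex,q@ey,q[...,2]
    print(f)
    for a in np.arange(.03,.13,.01):
        m=(abs(x+.05)<.008)&(abs(y-a)<.004)
        print(round(a,2),m.sum(),np.nanpercentile(z[m],[20,50,90]).round(4) if m.any() else '')
go(S(.025,.165,.25))
E
```

```text
t: 9.27
tcp_pos: [0.6394, 0.2202, 0.2484]
tool_rot: [2.03, -2.393, -0.001]
wrist_force: [0.5, 0.1, 0.1]
grip_width: 0.006
w1
0.03 156 [0.0772 0.078  0.0789]
0.04 143 [0.0771 0.0779 0.079 ]
0.05 471 [0.078  0.1594 0.1606]
0.06 465 [0.078  0.1594 0.1606]
0.07 449 [0.078  0.1594 0.1606]
0.08 358 [0.1202 0.1596 0.1606]
0.09 279 [0.1592 0.1598 0.1607]
0.1 269 [0.1594 0.1601 0.164 ]
0.11 253 [0.1644 0.165  0.1658]
0.12 261 [0.1643 0.1649 0.1658]
w5
0.03 500 [0.1425 0.1439 0.1632]
0.04 177 [0.1422 0.1428 0.1436]
0.05 315 [0.1592 0.1599 0.1608]
0.06 300 [0.1593 0.1599 0.1608]
0.07 456 [0.1114 0.1592 0.1606]
0.08 378 [0.1199 0.1596 0.1606]
0.09 270 [0.1593 0.1598 0.1608]
0.1 260 [0.1595 0.16   0.1634]
0.11 278 [0.1643 0.1649 0.1656]
0.12 247 [0.1644 0.1649 0.1657]
shift [-0.019 -0.009 -0.021] turn [ 0.016 -0.014  0.032]
```

The catch lies flat over its full length, exactly as at rest, so it is clicked in. Now grip the mushroom.

```bash
python3 -m pendant '[0,0,0,0,0,0,1, 0,0,0,0,0,0,1, 0,0,0,0,0,0,1, 0,0,0,0,0,0,1, 0,0,0.7,0,0,0,1, 0,0,1.4,0,0,0,1, 0,0,2,0,0,0,1, 0,0,2.3,0,0,0,1, 0,0,2.38,0,0,0,1, 0,0,2.38,0,0,0,1, 0,0,2.38,0,0,0,0.5, 0,0,2.38,0,0,0,0.5, 0,0,2.38,0,0,0,0.5, 0,0,2.38,0,0,0,0.5]' 30
```

```text
t: 10.48
tcp_pos: [0.6409, 0.2201, 0.1573]
tool_rot: [-2.03, 2.394, -0.001]
wrist_force: [-0.5, -0.8, 4.1]
grip_width: 0.638
```

```bash
python3 -m pendant '[0,0,0,0,0,1,0.5, 0,0,0,0,0,2,0.5, 0,0,0,0,0,3,0.5, 0,0,0,0,0,4,0.5, 0,0,0,0,0,5,0.5, 0,0,0,0,0,6,0.5, 0,0,0,0,0,7,0.5, 0,0,0,0,0,8,0.5, 0,0,0,0,0,9,0.5, 0,0,0,0,0,10,0.5, 0,0,0,0,0,10.4,0.5, 0,0,0,0,0,10.4,0.5, 0,0,0,0,0,10.4,0.5]'; python3 -c "
from h import *
o=manip.get_obs();print(o['moment'],o['joint_positions'].round(2))"
python3 -m pendant '[0,0,0,0,0,0,1, 0,0,0,0,0,0,1, 0,0,0,0,0,0,1, 0,0,-0.8,0,0,0,1, 0,0,-1.7,0,0,0,1, 0,0,-2.5,0,0,0,1, 0,0,-3.5,0,0,0,1, 0,0,-3.5,0,0,0,1, 0,0,-3.5,0,0,0,1]'
python3 - <<'E'
from h import *
d=shot('wrist','w6.png');w=cloud(d);g=d['frame'].astype(int)
m=(g.max(-1)<80)&(w[...,2]>.17)&(w[...,2]<.21)&(np.hypot(w[...,0]-.64,w[...,1]-.22)<.027)
p=w[m];print(m.sum(),p.mean(0),np.percentile(p[:,2],[50,90,98]))
E
```

```text
t: 11.57
tcp_pos: [0.6399, 0.2209, 0.1574]
tool_rot: [-0.497, 3.1, 0.003]
wrist_force: [-3.9, 3.2, 8.4]
grip_width: 0.643
[1.21734051 1.81465278 0.10023415] [ 0.62  0.41 -0.08 -0.   -1.07 -1.87]
t: 12.32
tcp_pos: [0.6409, 0.22, 0.2984]
tool_rot: [-0.495, 3.097, 0.003]
wrist_force: [-0.0, 1.3, -1.6]
grip_width: 1.001
3056 [0.63777418 0.21980609 0.19880792] [0.19928099 0.20092703 0.20154213]
```

View pics/w6.png

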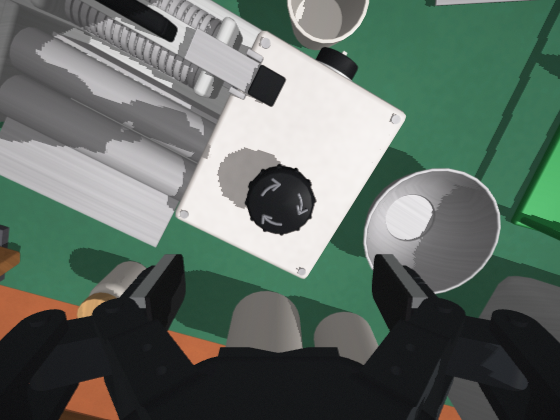

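The stop is back at its original height, and its arrows match the rest orientation. Handing in.

```bash
python3 -m pendant '[0,0,0,0,0,0,1, 0,0,0,0,0,0,1, 0,0,0,0,0,0,1, 0,0,0,0,0,0,1]'; python3 -c "
from h import *
print(job.finish_job())"
```

```text
t: 12.7
tcp_pos: [0.6396, 0.2195, 0.2942]
tool_rot: [0.496, -3.101, 0.001]
wrist_force: [0.6, 0.6, 0.3]
grip_width: 0.998
the job is handed in; nothing more can be done
None
```

I handed the job in at about 12.7 s of the 58 s allowed. All three steps were done in order, though I had no direct joint readings and no verdict was reported.

- **Stop latched:** I pressed the mushroom with shut fingers. After I lifted away, its top stayed 11 mm lower than before.
- **Cutting head home:** I pinched the grip and slid it about 97 mm until it hit the end stop, where the wrist force reached 59 N. The grip's centre then measured about 1 mm from its home position. The depth profile of the catch was flat and the same as at rest, so the hook is down. I judged that it is behind the keeper from the head's position, not from a close look.
- **Stop released:** I turned the head about 62° clockwise and let go. Its height went back to the original (0.1993 m now, 0.1991 m before), and the arrows are back near their rest angle, read roughly from the picture.

At hand-in the open gripper was about 90 mm above the stop, with only about 1 N of residual reading at the wrist. I kept clear of the other kitchen things and had no contact with them that I could see, but I did not measure their positions again. No check failed or disagreed.

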